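# Slide an inspection tag home under the leaf spring and stamp it

### The arm

A 6-joint arm with a two-finger parallel gripper is mounted at the origin on the work surface. World frame = base frame: x ahead of the robot, y to its left, z up, the work surface at z = 0. Lengths are in m, angles in rad, forces in N, time in s.
With the tool pointing down it reaches from about 0.375 to 0.975 m from the base axis. Payload 3.8 kg.
Tool frame: the origin (TCP) lies on the mounting face of the last link; the fingertips stand 173 mm ahead of it and the grasp point (between the pads) lies 155 mm ahead of it; z points along the fingers, y is the line along which they close (so a half turn about z gives the same grasp; the last joint's range is limited). The gripper opens to 85 mm and grips with 20 to 120 N. Pads are 22 mm wide; open, the fingers measure 114 mm over their backs; the gripper's body (76 mm by 85 mm) begins 54 mm behind the grasp point. The pads swing forward as they close: fully open they stand 13 mm farther back than shut.
Start: joints at [-1.332, 0.264, 1.604, -0, 1.274, -0.037], TCP at [0.184, -0.649, 0.405] pointing down, gripper open.
Joint ranges: [-2.63, 2.63], [-0.94, 2.18], [0.31, 2.57], [-1.31, 4.45], [0, 2.66], [-2.55, 2.55]. Speed limits (rad/s): [2.57, 2.57, 3.14, 3.14, 3.14, 3.14].

### API

Orientations are given as a rotation vector (axis times angle).
In Python, from workcell import bot gives the robot as it stands.
- The arm moves only by the tool drive_tool, never from a script. Its argument "increments" is a list of rows, each an object with "delta_pos": the shift along the tool's x, y, z in mm, a list of three; "turn": the turn about the tool's z in rad; "jaw": the opening, from -1 (shut) to 1 (fully open). A call has 1 to 8 rows; each row shifts and turns the commanded pose from where the row before left it, along the tool's axes as they then stand; what a row does not reach is not made up. A row lasts 1/12 s, in which the tool goes at most 41.7 mm and 7.16 degrees, less where a joint would pass 70% of its speed; a pose out of reach is approached as far as the arm can. A call is refused whole if a number of a shift passes 41.7 or a number of a turn 0.125, either way. A call with a gripper value outside its range is refused whole. The fingers move at their own pace and stop on an object; "grip_force" is the grip in N (left out, the last holds). Time passes only in rows, so rows that do not move let the fingers close. It gives the time, the measured TCP pose, the force, the opening and the grip force at its end, in the units of the state.
- bot.read_state(): the state, without advancing time (a new reading comes with each control period).
- bot.read_camera(name): name is "side" or "top"; returns a dict with "pixels" (384x512x3 uint8, red, green, blue), "fovy" (degrees; the focal length in pixels is half the picture's height over the tangent of half this angle, whatever the lens; pixels are square), "cx", "cy" (the principal point, pixels), "camera_from_world" (4x4, takes a point from world to camera coordinates). Camera axes: x right, y down, z forward; pixel columns grow to the right and rows downward; lengths in m; the calibration is good to about 2 mm. A picture is of the moment at which its call begins. There is no depth.
- bot.finish_job(): hands the job in; it is judged then, once.
The state is a dict: "time": time; "q": joint angles; "joint_vel": joint speeds; "joint_torque": joint torques, N m; "tool_pos": TCP position; "tcp_rot": TCP orientation; "wrist_force": force on the tool from outside, world axes, zero at the start; "torque": the same for the moment, N m; "width": opening from 0.0 (shut) to 1.0 (fully open); "grip_force": force on a finger pad.
Only numpy, scipy, OpenCV 4.12 (cv2) and the standard library are available. Lean on these libraries where they do the work, as an engineer would, in place of code of your own. Each camera call takes 0.05 s, during which the arm holds its last target. There are 200 camera calls.

### The job

Stamp the yellow inspection tag that lies in the track of the green bench stamper: with a fingertip on its ribbed thumb grip, press the tag down hard and slide it along the track, under the brass leaf spring, until its front edge is fully home against the end stop; then push the stamp's black knob all the way down onto the tag, let it spring back up and move clear. Only touch and push: do not pick the tag up out of its track, do not stamp before the tag is home, and leave the other things on the bench where they are.

Things in the scene. Friction and masses are not known exactly. Their poses are not given: they have to be found in the camera images.
- stamper: Green cast bench stamper, 260 long (its x) x 100 wide (y), fixed to the bench; origin at the centre of its underside, +x is the way the tag travels. Straight steel track along y = 0: bed 22 mm above the bench, 58 mm between side guides that stand 8 mm over the bed, with an equally low rear wall at x = -119 mm and the end stop at x = +70 mm.
- bridge (a point): Top centre of the steel bridge strap that crosses the track from x = +3 to +15 mm in the stamper's frame: underside 40 mm, top with its screws 47 mm above the bench; the leaf spring is clamped under it. Farther on, a column behind the end stop (top 64 mm above the bench) carries an arm that reaches back over the track to x = +43 mm and holds the stamp.
- tag: The tag to stamp: rigid yellow case, 120 long (its x) x 56 wide x 6 thick, 40 g, flat in the track with 1 mm play each side; origin at the centre of its underside, x along the stamper's +x. It starts at the rear, tail 2 to 9 mm from the rear wall, with 60 to 67 mm to slide; home, its origin is at x = +10 mm in the stamper's frame. Case and track are slippery (friction about 0.2).
- thumb_grip (a point): Top centre of the tag's black ribbed rubber thumb grip (friction about 1), 32 long x 40 wide, its top 7 mm over the bed (29 mm above the bench), 30 mm behind the tag's origin; axes as the tag. Spring and bed resist, so a light touch slips over the tag: some 16 to 22 N of downward pressure on the grip drags it through.
- tag_front (a point): Middle of the tag's front (leading) edge, at its underside, 60 mm ahead of the tag's origin.
- end_stop (a point): Point on the rear face of the end stop, on the track's bed and centre line; the tag's front edge meets it when home.
- leaf_tip (a point): Underside of the free tip of the leaf spring at rest, 2 mm above the bed and 34 mm short of the end stop.
- leaf (a joint): Brass leaf spring, 25 long x 40 wide, clamped under the bridge strap and sloping down along the travel; angle of lift in rad, 0 at rest, about 0.16 with the tag under it, when it presses with about 11 N.
- stamp (a joint): Stamp plunger, vertical; travel in m, 0 up at rest, growing as it is pushed down. The pad meets a tag that lies home after 9 mm of travel (knob's top then 79 mm above the bench); without a tag it goes 12 mm. The spring takes about 3 N to start and 7 N at 9 mm, and brings it back up.
- stamp_knob (a point): Top centre of the stamp's black mushroom knob, 32 mm in diameter, 88 mm above the bench at rest, at x = +57 mm on the stamper's centre line.
- spare_tag: Bystander: a second, identical yellow tag lying on the bench beside the stamper, outside its track. Origin at the centre of its underside.
- ink_tin: Bystander: blue and dark ink tin, 87 x 62 x 19, beside the stamper. Origin at the centre of its underside.
- gauge: Bystander: round pressure gauge lying face up, 54 in diameter, 19 high, brass stem 26 long. Origin at the centre of its underside.
- seal_jar: Bystander: small jar with red cap, 48 in diameter, 55 high. Origin at the centre of its underside.
- valve_head: Bystander: brass extinguisher valve with red lever, standing, about 105 x 50 x 80 high. Origin at the centre of its underside.
- torch: Bystander: black and orange torch, lying, 145 long, 38 thick. Origin below its middle.
- screwdriver: Bystander: screwdriver lying on the bench. Origin below its middle.

How it is judged:
On the way, in this order (a step that is already met when the one before it is completed fails the run):
1. the tag, pressed by the fingers, has its front edge past the tip of the leaf spring, which rides on it (x of tag_front in the frame of stamper above 0.039 m and value of joint leaf above 0.08 rad and contact force between the fingers and tag above 6 N), for 0.05 s.
2. the tag is home: its front edge within 2.5 mm of the end stop (x of tag_front in the frame of stamper above 0.0675 m and value of joint leaf above 0.08 rad), for 0.1 s.
3. the stamp is pushed down onto the tag at home, at least 7.5 mm (value of joint stamp above 0.0075 m and x of tag_front in the frame of stamper above 0.0675 m), for 0.05 s.
At the end, for the whole second after the job is handed in: The tag lies flat and at rest in the track under the leaf spring, its front edge within 2.5 mm of the end stop, it has been stamped there, and the stamp is back up (within 2 mm) (all of step 2 and y of tag_front in the frame of stamper between -0.005 and 0.005 m and height (world z) of tag below 0.0245 m and angle between tag's own z axis and vertical below 0.05 rad and value of joint stamp below 0.002 m and linear speed of tag below 0.01 m/s); the robot touches nothing.
It fails at once if the tag is lifted more than 12 mm off the track's bed (height (world z) of tag above 0.034 m).
It fails at once if the stamp is pushed more than 4 mm while the tag is not home (front edge more than 4 mm from the stop) (value of joint stamp above 0.004 m and x of tag_front in the frame of stamper below 0.066 m).
It fails at once if another thing on the bench is moved more than 20 mm (distance of any of spare_tag, ink_tin, gauge, seal_jar, valve_head, torch, screwdriver from where it was at the start of the episode above 0.02 m).
It also fails if it takes over 58 s, if anything falls off the work surface, if the arm or the gripper's body presses on something with over 40 N, if the wrist force passes 120 N, or if a joint passes its speed limit or range.

## Working session

There is one attempt and no reset: what is moved stays moved. The work goes in short steps, Python scripts to look and compute and a tool call to move; the robot and the scene stay as the last step left them, time stands still between calls to the robot, and variables do not carry over. Pictures are saved under pics/ and viewed, at most 10 in all, crops included, and the job is handed in when it is done.

Besides the shell and the picture viewer there is one more tool, called after "Request:" in YAML: its name, and indented under it one key for each argument. drive_tool: Moves the arm, as the interface text tells. Its arguments: {"type":"object","properties":{"increments":{"type":"array"},"grip_force":{"type":"number"}},"required":["increments"]}

```bash
mkdir -p pics; python3 - <<'E'
from workcell import bot
import cv2,numpy as np
s=bot.read_state();print(s)
for n in("top","side"):
    c=bot.read_camera(n);print(n,c["fovy"],c["cx"],c["cy"],np.round(c["camera_from_world"],4).tolist(), [k for k in c])
    cv2.imwrite(f"pics/{n}0.png",c["pixels"][:,:,::-1])
E
```

```text
{'time': 0.0, 'q': array([-1.33191586e+00,  2.64773844e-01,  1.60537879e+00,  2.80298479e-05,
        1.27367703e+00, -3.68701847e-02]), 'joint_vel': array([-2.27371479e-05, -4.04345649e-04,  5.16773827e-04, -5.91388111e-04,
       -1.35802852e-03,  5.20965688e-04]), 'joint_torque': array([ 1.19130527e-04, -5.15114129e+01, -3.67312932e+01,  1.04818469e-04,
        1.28784249e-02, -4.98170337e-06]), 'tool_pos': array([ 0.18372383, -0.64916431,  0.40334505]), 'tcp_rot': array([-3.10957430e+00, -4.31458025e-01,  3.12225120e-04]), 'wrist_force': array([-0.07248755, -0.43026411, -0.40148904]), 'torque': array([ 0.02737283, -0.01214855,  0.00056023]), 'grip_force': 0.0, 'width': 0.9983946140324554}
top 51.75536994530711 252.82863356422652 193.58548223239816 [[0.0133, -0.9999, -0.0057, 0.0078], [-0.9775, -0.0118, -0.2105, 0.5231], [0.2105, 0.0083, -0.9776, 1.1046], [0.0, 0.0, 0.0, 1.0]] ['pixels', 'fovy', 'cx', 'cy', 'camera_from_world']
side 44.83406874596405 250.54613095860083 195.23975077406692 [[-0.8166, -0.577, 0.0165, 0.4157], [-0.414, 0.5655, -0.7133, 0.2865], [0.4022, -0.5893, -0.7007, 1.1766], [0.0, 0.0, 0.0, 1.0]] ['pixels', 'fovy', 'cx', 'cy', 'camera_from_world']
```

View pics/top0.png

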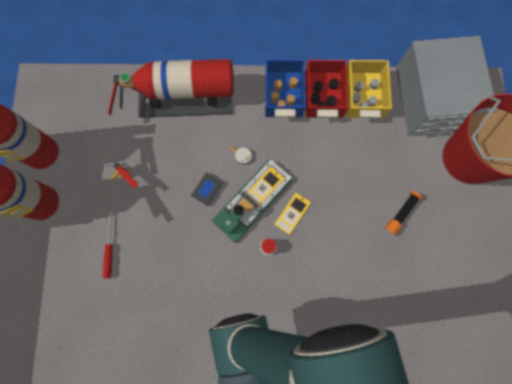

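View pics/side0.png

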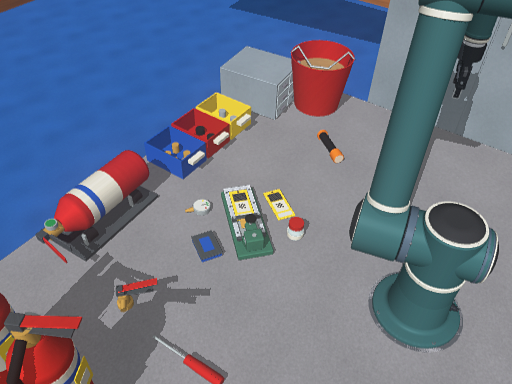

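The top view shows the stamper from about (282,168), its rear, to (232,225), its column end. The tag is at about (267,182) and the spare tag at (293,214). I'll zoom in on both views.

```bash
python3 - <<'E'
import cv2
a=cv2.imread("pics/top0.png")[150:250,200:330];b=cv2.imread("pics/side0.png")[175:270,205:325]
cv2.imwrite("pics/topz.png",cv2.resize(a,None,fx=6,fy=6,interpolation=cv2.INTER_CUBIC))
cv2.imwrite("pics/sidez.png",cv2.resize(b,None,fx=6,fy=6,interpolation=cv2.INTER_CUBIC))
E
```

```text
(no output)
```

View pics/topz.png

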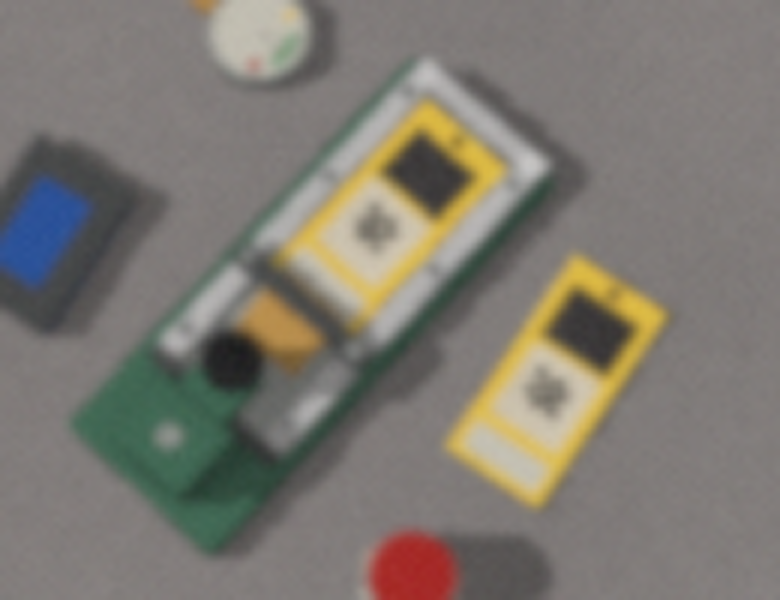

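View pics/sidez.png

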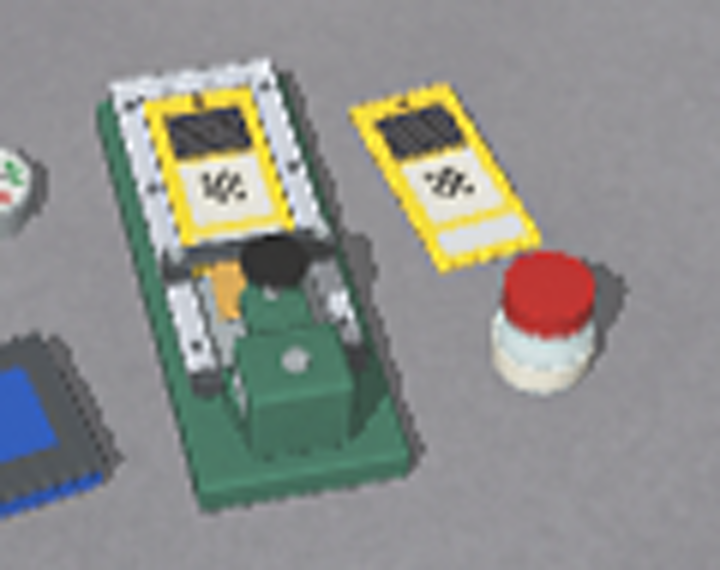

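The top crop shows the knob at (232,360), the grip centre at (430,173) and the tag's rear corners at (428,95) and (508,172). In the side crop the knob is at (277,258) and the grip centre at (210,132). Next I'll fit the stamper pose and the tag position.

```bash
cat > h.py <<'E'
from workcell import bot
import numpy as np, cv2
from scipy.optimize import least_squares
from scipy.spatial.transform import Rotation as R
def w(P,p):  # stamper frame -> world
    c,s=np.cos(P[2]),np.sin(P[2]); p=np.atleast_2d(p)
    return np.c_[P[0]+c*p[:,0]-s*p[:,1],P[1]+s*p[:,0]+c*p[:,1],p[:,2]]
def proj(c,X):
    f=192/np.tan(np.radians(c["fovy"]/2)); M=c["camera_from_world"]
    q=X@M[:3,:3].T+M[:3,3]; return np.c_[c["cx"]+f*q[:,0]/q[:,2],c["cy"]+f*q[:,1]/q[:,2]]
def togo(P,p,s=None): # tip offset to stamper point p, in tool axes mm; turn to align tool x with -travel/travel
    s=s or bot.read_state(); T=R.from_rotvec(s["tcp_rot"]).as_matrix()
    tip=s["tool_pos"]+T[:,2]*0.173
    d=T.T@(w(P,p)[0]-tip)*1000
    a=np.arctan2(T[1,0],T[0,0]); e=(P[2]-a+np.pi/2)%np.pi-np.pi/2
    return dict(t=round(s["time"],2),d=np.round(d,1),turn=round(-e,3),tip_z=round(tip[2]*1000,1),tilt=round(np.degrees(np.arccos(-T[2,2])),2),F=np.round(s["wrist_force"],1),w=round(s["width"],3),q=np.round(s["q"],2))
E
python3 - <<'E'
from h import *
top=[(232,360),(430,173),(428,95),(508,172),(425,125),(477,178),(437,220),(383,170)]
side=[(277,258),(210,132),(147,103),(248,88),(165,115),(245,103),(255,150),(178,160)]
top=np.array(top)/6+[200,150]-.42; side=np.array(side)/6+[205,175]-.42
cs=[bot.read_camera(n) for n in("top","side")]
def res(v,use=(0,1)):
    t=v[3]; g=t-.03
    p=np.array([(.057,0,.088),(g,0,.029),(t-.06,-.028,.028),(t-.06,.028,.028),(g-.016,-.02,.029),(g-.016,.02,.029),(g+.016,.02,.029),(g+.016,-.02,.029)])
    X=w(v,p); return np.concatenate([(proj(cs[i],X)-[top,side][i]).ravel() for i in use])
for u in((0,1),(0,),(1,)):
    r=least_squares(res,[.45,.03,2.3,-.05],args=(u,),loss="soft_l1"); print(r.x.round(4),np.round(res(r.x,u).reshape(-1,2),1).tolist())
    if u==(0,1): P=r.x; np.save("P.npy",P)
print(togo(P,[P[3]-.03-.005,0,.029]))
E
```

```text
[ 0.5126  0.0178  2.411  -0.0563] [[-0.4, -0.3], [-0.2, -0.2], [-0.1, -0.1], [0.3, -0.9], [-0.7, -0.2], [0.4, -0.4], [0.0, 0.1], [-0.8, -0.2], [0.2, -0.1], [0.4, 0.1], [-0.0, -0.2], [0.9, -0.3], [0.4, 0.3], [-0.1, 0.4], [0.5, -0.2], [0.3, 0.1]]
[ 0.5122  0.0171  2.4085 -0.0558] [[-0.2, -0.2], [-0.0, 0.1], [0.1, 0.2], [0.5, -0.6], [-0.5, 0.0], [0.6, -0.1], [0.2, 0.5], [-0.6, 0.1]]
[ 0.5128  0.0186  2.4135 -0.0571] [[-0.0, 0.0], [0.1, 0.1], [-0.4, -0.2], [0.6, -0.4], [0.1, 0.3], [-0.5, 0.4], [0.2, -0.2], [0.0, 0.1]]
{'t': 0.2, 'd': array([ 546.9, -474.6,  202.5]), 'turn': np.float64(1.006), 'tip_z': np.float64(230.8), 'tilt': np.float64(0.08), 'F': array([-0.3,  0.5, -0.5]), 'w': 0.998, 'q': array([-1.33,  0.26,  1.6 ,  0.  ,  1.27, -0.04])}
```

Request:
drive_tool:
  increments:
    - {"delta_pos": [30,-26,0],"turn": 0,"jaw": -1}
    - {"delta_pos": [30,-26,0],"turn": 0,"jaw": -1}
    - {"delta_pos": [30,-26,0],"turn": 0,"jaw": -1}
    - {"delta_pos": [30,-26,0],"turn": 0,"jaw": -1}
    - {"delta_pos": [30,-26,0],"turn": 0,"jaw": -1}
    - {"delta_pos": [30,-26,0],"turn": 0,"jaw": -1}
    - {"delta_pos": [30,-26,0],"turn": 0,"jaw": -1}
    - {"delta_pos": [30,-26,0],"turn": 0,"jaw": -1}
  grip_force: 40

```text
time: 0.87
tool_pos: [0.3586, -0.3822, 0.4046]
tcp_rot: [3.112, 0.431, 0.0]
wrist_force: [1.0, -0.0, 0.0]
width: 0.003
grip_force: 0.0
```

Request:
drive_tool:
  increments:
    - {"delta_pos": [30,-26,0],"turn": 0,"jaw": -1}
    - {"delta_pos": [30,-26,0],"turn": 0,"jaw": -1}
    - {"delta_pos": [30,-26,0],"turn": 0,"jaw": -1}
    - {"delta_pos": [30,-26,0],"turn": 0,"jaw": -1}
    - {"delta_pos": [30,-26,0],"turn": 0,"jaw": -1}
    - {"delta_pos": [30,-26,0],"turn": 0,"jaw": -1}
    - {"delta_pos": [30,-26,0],"turn": 0,"jaw": -1}
    - {"delta_pos": [30,-26,0],"turn": 0,"jaw": -1}

```text
time: 1.53
tool_pos: [0.533, -0.1166, 0.4047]
tcp_rot: [3.112, 0.432, 0.0]
wrist_force: [0.0, -1.1, 0.2]
width: 0.001
grip_force: 0.0
```

Request:
drive_tool:
  increments:
    - {"delta_pos": [0,0,10],"turn": 0.125,"jaw": -1}
    - {"delta_pos": [0,0,10],"turn": 0.125,"jaw": -1}
    - {"delta_pos": [0,0,10],"turn": 0.125,"jaw": -1}
    - {"delta_pos": [0,0,10],"turn": 0.125,"jaw": -1}
    - {"delta_pos": [0,0,10],"turn": 0.125,"jaw": -1}
    - {"delta_pos": [0,0,10],"turn": 0.125,"jaw": -1}
    - {"delta_pos": [0,0,10],"turn": 0.125,"jaw": -1}
    - {"delta_pos": [0,0,10],"turn": 0.12,"jaw": -1}

```text
time: 2.2
tool_pos: [0.5323, -0.1184, 0.324]
tcp_rot: [2.937, -1.114, -0.0]
wrist_force: [0.6, -0.4, -0.6]
width: -0.003
grip_force: 0.0
```

```bash
python3 -c "
from h import *
P=np.load('P.npy');print(togo(P,[P[3]-.035,0,.029]))"
```

```text
{'t': 2.2, 'd': array([-13.7, -88.4, 122. ]), 'turn': np.float64(0.005), 'tip_z': np.float64(151.0), 'tilt': np.float64(0.02), 'F': array([ 0.6, -0.4, -0.6]), 'w': -0.003, 'q': array([-0.26,  0.09,  1.97, -0.  ,  1.09,  2.03])}
```

Request:
drive_tool:
  increments:
    - {"delta_pos": [-3,-22,0],"turn": 0.005,"jaw": -1}
    - {"delta_pos": [-3,-22,0],"turn": 0,"jaw": -1}
    - {"delta_pos": [-4,-22,0],"turn": 0,"jaw": -1}
    - {"delta_pos": [-4,-22,0],"turn": 0,"jaw": -1}
    - {"delta_pos": [0,0,35],"turn": 0,"jaw": -1}
    - {"delta_pos": [0,0,35],"turn": 0,"jaw": -1}
    - {"delta_pos": [0,0,25],"turn": 0,"jaw": -1}
    - {"delta_pos": [0,0,0],"turn": 0,"jaw": -1}

```text
time: 2.87
tool_pos: [0.5767, -0.0425, 0.2233]
tcp_rot: [2.935, -1.111, -0.018]
wrist_force: [-1.6, 0.2, -0.9]
width: -0.0
grip_force: 0.0
```

```bash
python3 -c "
from h import *
P=np.load('P.npy');print(togo(P,[P[3]-.035,0,.029]))
ims=[]
for n in('top','side'):
    c=bot.read_camera(n);o=[(215,150),(190,130)][n=='side'];im=c['pixels'][o[1]:o[1]+100,o[0]:o[0]+100,::-1]
    ims.append(cv2.resize(im,(400,400),interpolation=cv2.INTER_CUBIC))
cv2.imwrite('pics/a.png',np.hstack(ims))"
```

```text
{'t': 2.87, 'd': array([ 5.2, -3.5, 21.3]), 'turn': np.float64(0.007), 'tip_z': np.float64(50.3), 'tilt': np.float64(0.68), 'F': array([-1.6,  0.2, -0.9]), 'w': -0.0, 'q': array([-0.12,  0.26,  1.97, -0.  ,  0.92,  2.18])}
```

View pics/a.png

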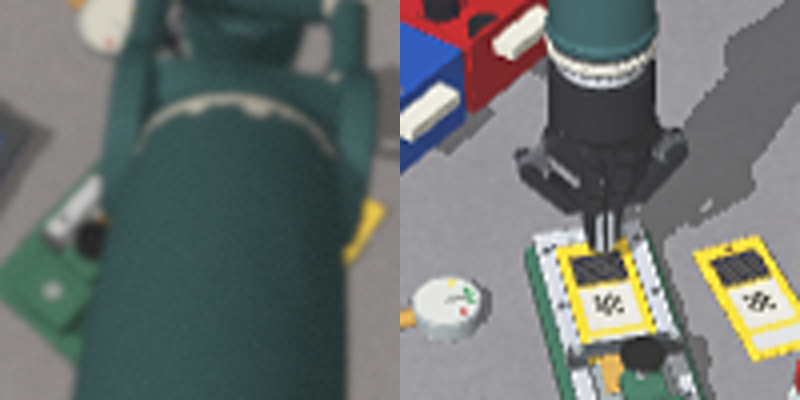

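In the side view the shut fingertips hang just above the rear of the grip, with tips at about (605,245) and the grip at (598,265). The arm blocks the top view. I'll let the arm settle, then descend.

Request:
drive_tool:
  increments:
    - {"delta_pos": [0,0,5],"turn": 0.0,"jaw": -1}
    - {"delta_pos": [0,0,5],"turn": 0,"jaw": -1}
    - {"delta_pos": [0,0,0],"turn": 0,"jaw": -1}
    - {"delta_pos": [0,0,0],"turn": 0,"jaw": -1}

```text
time: 3.3
tool_pos: [0.5805, -0.0434, 0.2207]
tcp_rot: [-2.937, 1.113, -0.002]
wrist_force: [0.8, 0.0, 0.2]
width: -0.003
grip_force: 0.0
```

```bash
python3 -c "
from h import *
P=np.load('P.npy');print(togo(P,[P[3]-.035,0,.029]))"
```

```text
{'t': 3.3, 'd': array([-0.4, -0.1, 18.7]), 'turn': np.float64(0.006), 'tip_z': np.float64(47.7), 'tilt': np.float64(0.09), 'F': array([0.8, 0. , 0.2]), 'w': -0.003, 'q': array([-0.12,  0.27,  1.97,  0.  ,  0.9 ,  2.18])}
```

Request:
drive_tool:
  increments:
    - {"delta_pos": [0,0,5],"turn": 0.0,"jaw": -1}
    - {"delta_pos": [0,0,5],"turn": 0,"jaw": -1}
    - {"delta_pos": [0,0,4],"turn": 0,"jaw": -1}
    - {"delta_pos": [0,0,2],"turn": 0,"jaw": -1}
    - {"delta_pos": [0,0,1],"turn": 0,"jaw": -1}
    - {"delta_pos": [0,0,0],"turn": 0,"jaw": -1}
    - {"delta_pos": [0,0,0],"turn": 0,"jaw": -1}

```text
time: 3.88
tool_pos: [0.5801, -0.0432, 0.2026]
tcp_rot: [2.938, -1.113, -0.0]
wrist_force: [-0.3, 0.3, -0.3]
width: 0.001
grip_force: 0.0
```

Request:
drive_tool:
  increments:
    - {"delta_pos": [0,0,1],"turn": 0.0,"jaw": -1}
    - {"delta_pos": [0,0,0.5],"turn": 0,"jaw": -1}
    - {"delta_pos": [0,0,0],"turn": 0,"jaw": -1}
    - {"delta_pos": [0,0,0],"turn": 0,"jaw": -1}

```text
time: 4.22
tool_pos: [0.5808, -0.0433, 0.2025]
tcp_rot: [-2.938, 1.113, -0.003]
wrist_force: [-1.0, 0.1, 6.8]
width: -0.005
grip_force: 3.0
```

Request:
drive_tool:
  increments:
    - {"delta_pos": [0,0,0.5],"turn": 0.0,"jaw": -1}
    - {"delta_pos": [0,0,0.5],"turn": 0,"jaw": -1}
    - {"delta_pos": [0,0,0],"turn": 0,"jaw": -1}
    - {"delta_pos": [0,0,0],"turn": 0,"jaw": -1}

```text
time: 4.55
tool_pos: [0.581, -0.0434, 0.2024]
tcp_rot: [-2.938, 1.113, -0.003]
wrist_force: [-2.8, 0.5, 10.8]
width: 0.0
grip_force: 5.8
```

Request:
drive_tool:
  increments:
    - {"delta_pos": [0,0,0.8],"turn": 0.0,"jaw": -1}
    - {"delta_pos": [0,0,0.8],"turn": 0,"jaw": -1}
    - {"delta_pos": [0,0,0],"turn": 0,"jaw": -1}
    - {"delta_pos": [0,0,0],"turn": 0,"jaw": -1}

```text
time: 4.88
tool_pos: [0.5813, -0.0436, 0.2024]
tcp_rot: [-2.938, 1.112, -0.004]
wrist_force: [-4.6, 0.8, 20.5]
width: -0.002
grip_force: 10.3
```

Request:
drive_tool:
  increments:
    - {"delta_pos": [-3,0,0],"turn": 0.0,"jaw": -1}
    - {"delta_pos": [-3,0,0],"turn": 0,"jaw": -1}
    - {"delta_pos": [-3,0,0],"turn": 0,"jaw": -1}
    - {"delta_pos": [-3,0,0],"turn": 0,"jaw": -1}
    - {"delta_pos": [0,0,0],"turn": 0,"jaw": -1}

```text
time: 5.3
tool_pos: [0.5733, -0.0367, 0.2024]
tcp_rot: [2.938, -1.111, 0.012]
wrist_force: [-1.5, -5.5, 15.4]
width: -0.002
grip_force: 7.6
```

```bash
python3 -c "
from h import *
P=np.load('P.npy');print(togo(P,[-.025,0,.029]))"
```

```text
{'t': 5.3, 'd': array([-57.9,  -0.1,  -0. ]), 'turn': np.float64(0.007), 'tip_z': np.float64(29.4), 'tilt': np.float64(0.44), 'F': array([-1.5, -5.5, 15.4]), 'w': -0.002, 'q': array([-0.11,  0.28,  1.99, -0.  ,  0.86,  2.19])}
```

Request:
drive_tool:
  increments:
    - {"delta_pos": [-3,0,0.8],"turn": 0.0,"jaw": -1}
    - {"delta_pos": [-3,0,0],"turn": 0,"jaw": -1}
    - {"delta_pos": [-3,0,0],"turn": 0,"jaw": -1}
    - {"delta_pos": [-3,0,0],"turn": 0,"jaw": -1}
    - {"delta_pos": [0,0,0],"turn": 0,"jaw": -1}

```text
time: 5.72
tool_pos: [0.5652, -0.0294, 0.2024]
tcp_rot: [2.937, -1.11, 0.017]
wrist_force: [-0.6, -7.8, 16.9]
width: -0.001
grip_force: 8.3
```

```bash
python3 -c "
from h import *
P=np.load('P.npy');print(togo(P,[-.025,0,.029]))
ims=[]
for n in('side',):
    c=bot.read_camera(n);im=c['pixels'][165:255,215:295,::-1]
    ims.append(cv2.resize(im,None,fx=6,fy=6,interpolation=cv2.INTER_CUBIC))
cv2.imwrite('pics/b.png',np.hstack(ims))"
```

```text
{'t': 5.72, 'd': array([-47.5,  -0. ,  -0.1]), 'turn': np.float64(0.008), 'tip_z': np.float64(29.4), 'tilt': np.float64(0.62), 'F': array([-0.6, -7.8, 16.9]), 'w': -0.001, 'q': array([-0.09,  0.27,  2.01, -0.01,  0.85,  2.2 ])}
```

View pics/b.png

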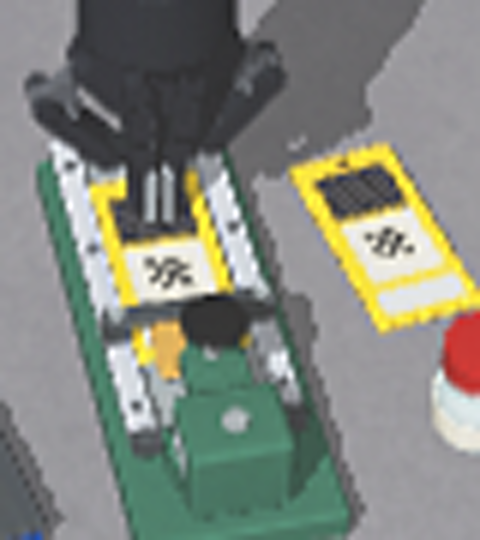

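The tag is moving with the finger: its yellow front now shows past the bridge at (145,345). I'll carry on with a bit more pressure.

Request:
drive_tool:
  increments:
    - {"delta_pos": [-3,0,0.4],"turn": 0.0,"jaw": -1}
    - {"delta_pos": [-3,0,0.4],"turn": 0,"jaw": -1}
    - {"delta_pos": [-3,0,0],"turn": 0,"jaw": -1}
    - {"delta_pos": [-3,0,0],"turn": 0,"jaw": -1}
    - {"delta_pos": [0,0,0],"turn": 0,"jaw": -1}

```text
time: 6.18
tool_pos: [0.5575, -0.022, 0.2024]
tcp_rot: [2.938, -1.11, 0.023]
wrist_force: [2.3, -12.2, 17.1]
width: 0.002
grip_force: 8.5
```

Request:
drive_tool:
  increments:
    - {"delta_pos": [-3,0,0.3],"turn": 0.0,"jaw": -1}
    - {"delta_pos": [-3,0,0.2],"turn": 0,"jaw": -1}
    - {"delta_pos": [-3,0,0],"turn": 0,"jaw": -1}
    - {"delta_pos": [-3,0,0],"turn": 0,"jaw": -1}
    - {"delta_pos": [0,0,0],"turn": 0,"jaw": -1}

```text
time: 6.6
tool_pos: [0.5487, -0.0141, 0.2024]
tcp_rot: [2.938, -1.11, 0.023]
wrist_force: [1.5, -12.5, 20.4]
width: -0.001
grip_force: 10.2
```

```bash
python3 -c "
from h import *
P=np.load('P.npy');print(togo(P,[-.025,0,.029]))"
```

```text
{'t': 6.6, 'd': array([-25.7,   0.9,   0. ]), 'turn': np.float64(0.008), 'tip_z': np.float64(29.4), 'tilt': np.float64(0.85), 'F': array([  1.5, -12.5,  20.4]), 'w': -0.001, 'q': array([-0.07,  0.24,  2.05, -0.01,  0.84,  2.23])}
```

The finger is pressing about 8 N sideways against a guide, because the commanded line drifts towards −y. I'll correct that by +1.5 mm in y.

Request:
drive_tool:
  increments:
    - {"delta_pos": [-2,0.5,0],"turn": 0.008,"jaw": -1}
    - {"delta_pos": [-3,0.5,0],"turn": 0,"jaw": -1}
    - {"delta_pos": [-3,0.5,0],"turn": 0,"jaw": -1}
    - {"delta_pos": [-3,0,0],"turn": 0,"jaw": -1}
    - {"delta_pos": [0,0,0],"turn": 0,"jaw": -1}

```text
time: 7.02
tool_pos: [0.54, -0.0071, 0.2024]
tcp_rot: [-2.933, 1.122, -0.025]
wrist_force: [1.5, -8.5, 18.5]
width: 0.002
grip_force: 9.4
```

```bash
python3 -c "
from h import *
P=np.load('P.npy');print(togo(P,[-.025,0,.029]))"
```

```text
{'t': 7.02, 'd': array([-14.5,   0.9,   0.2]), 'turn': np.float64(-0.0), 'tip_z': np.float64(29.4), 'tilt': np.float64(0.9), 'F': array([ 1.5, -8.5, 18.5]), 'w': 0.002, 'q': array([-0.06,  0.22,  2.07, -0.  ,  0.83,  2.25])}
```

Request:
drive_tool:
  increments:
    - {"delta_pos": [-3,0.3,0.2],"turn": 0,"jaw": -1}
    - {"delta_pos": [-3,0.3,0],"turn": 0,"jaw": -1}
    - {"delta_pos": [-3,0.2,0],"turn": 0,"jaw": -1}
    - {"delta_pos": [-2,0,0],"turn": 0,"jaw": -1}
    - {"delta_pos": [0,0,0],"turn": 0,"jaw": -1}

```text
time: 7.43
tool_pos: [0.5317, -0.0001, 0.2024]
tcp_rot: [-2.932, 1.122, -0.026]
wrist_force: [3.5, -7.4, 19.9]
width: -0.004
grip_force: 9.5
```

Request:
drive_tool:
  increments:
    - {"delta_pos": [-2,0,0.3],"turn": 0,"jaw": -1}
    - {"delta_pos": [-1,0,0],"turn": 0,"jaw": -1}
    - {"delta_pos": [-1,0,0],"turn": 0,"jaw": -1}
    - {"delta_pos": [0,0,0],"turn": 0,"jaw": -1}

```text
time: 7.77
tool_pos: [0.5291, 0.0023, 0.2023]
tcp_rot: [-2.932, 1.122, -0.027]
wrist_force: [3.8, -10.1, 20.2]
width: 0.001
grip_force: 10.1
```

```bash
python3 -c "
from h import *
P=np.load('P.npy');print(togo(P,[-.025,0,.029]))"
```

```text
{'t': 7.77, 'd': array([-0.3,  0.8,  0.4]), 'turn': np.float64(-0.0), 'tip_z': np.float64(29.4), 'tilt': np.float64(1.0), 'F': array([  3.8, -10.1,  20.2]), 'w': 0.001, 'q': array([-0.04,  0.2 ,  2.09, -0.01,  0.83,  2.26])}
```

Request:
drive_tool:
  increments:
    - {"delta_pos": [-1,0.2,0.3],"turn": 0,"jaw": -1}
    - {"delta_pos": [-1,0.2,0],"turn": 0,"jaw": -1}
    - {"delta_pos": [0,0,0],"turn": 0,"jaw": -1}
    - {"delta_pos": [0,0,0],"turn": 0,"jaw": -1}

```text
time: 8.1
tool_pos: [0.528, 0.0031, 0.2024]
tcp_rot: [-2.932, 1.121, -0.03]
wrist_force: [5.9, -10.2, 20.3]
width: -0.001
grip_force: 9.9
```

Request:
drive_tool:
  increments:
    - {"delta_pos": [-1,0,0.2],"turn": 0,"jaw": -1}
    - {"delta_pos": [-1,0,0],"turn": 0,"jaw": -1}
    - {"delta_pos": [0,0,0],"turn": 0,"jaw": -1}
    - {"delta_pos": [0,0,0],"turn": 0,"jaw": -1}

```text
time: 8.43
tool_pos: [0.5271, 0.0042, 0.2024]
tcp_rot: [-2.932, 1.121, -0.033]
wrist_force: [5.9, -12.0, 18.4]
width: -0.003
grip_force: 9.3
```

```bash
python3 -c "
from h import *
P=np.load('P.npy');print(togo(P,[-.025,0,.029]))"
```

```text
{'t': 8.43, 'd': array([1.8, 1.2, 0.4]), 'turn': np.float64(0.0), 'tip_z': np.float64(29.4), 'tilt': np.float64(1.22), 'F': array([  5.9, -12. ,  18.4]), 'w': -0.003, 'q': array([-0.04,  0.2 ,  2.1 , -0.01,  0.82,  2.27])}
```

Request:
drive_tool:
  increments:
    - {"delta_pos": [0,0.5,0.5],"turn": 0,"jaw": -1}
    - {"delta_pos": [-1,0.5,0.3],"turn": 0,"jaw": -1}
    - {"delta_pos": [-1,0,0],"turn": 0,"jaw": -1}
    - {"delta_pos": [0,0,0],"turn": 0,"jaw": -1}
    - {"delta_pos": [0,0,0],"turn": 0,"jaw": -1}

```text
time: 8.85
tool_pos: [0.5259, 0.0048, 0.2023]
tcp_rot: [-2.931, 1.121, -0.037]
wrist_force: [8.7, -12.3, 20.0]
width: -0.004
grip_force: 9.8
```

```bash
python3 -c "
from h import *
P=np.load('P.npy');print(togo(P,[-.025,0,.029]))
c=bot.read_camera('side');im=c['pixels'][165:255,215:295,::-1]
cv2.imwrite('pics/c.png',cv2.resize(im,None,fx=6,fy=6,interpolation=cv2.INTER_CUBIC))
for t in (.006,.008,.010):
  print(t,((proj(c,w(P,[[t-.06,-.028,.028],[t-.06,.028,.028],[t+.06,-.028,.022],[t-.014,-.02,.029]]))-[215,165]+.42)*6).round(0).tolist())"
```

```text
{'t': 8.85, 'd': array([2.8, 1.3, 0.4]), 'turn': np.float64(-0.0), 'tip_z': np.float64(29.4), 'tilt': np.float64(1.38), 'F': array([  8.7, -12.3,  20. ]), 'w': -0.004, 'q': array([-0.04,  0.2 ,  2.1 , -0.01,  0.82,  2.27])}
0.006 [[111.0, 247.0], [221.0, 231.0], [162.0, 436.0], [146.0, 310.0]]
0.008 [[112.0, 250.0], [222.0, 233.0], [162.0, 439.0], [147.0, 313.0]]
0.01 [[112.0, 253.0], [223.0, 236.0], [163.0, 443.0], [147.0, 316.0]]
```

View pics/c.png

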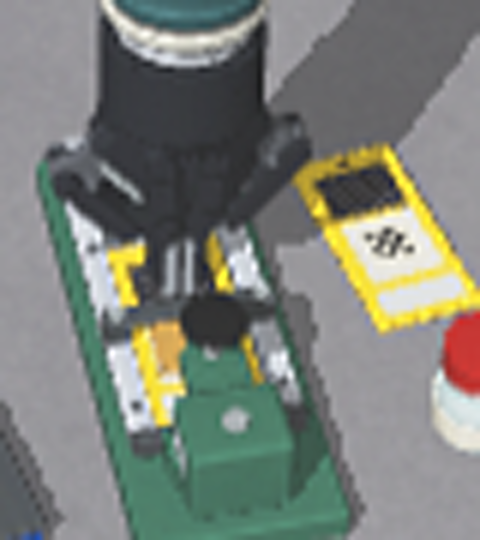

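Request:
drive_tool:
  increments:
    - {"delta_pos": [0,0,0.7],"turn": 0,"jaw": -1}
    - {"delta_pos": [-1,0,0.5],"turn": 0,"jaw": -1}
    - {"delta_pos": [-1,0,0],"turn": 0,"jaw": -1}
    - {"delta_pos": [-1,0,0],"turn": 0,"jaw": -1}
    - {"delta_pos": [0,0,0],"turn": 0,"jaw": -1}
    - {"delta_pos": [0,0,0],"turn": 0,"jaw": -1}

```text
time: 9.4
tool_pos: [0.5248, 0.0062, 0.2023]
tcp_rot: [-2.931, 1.12, -0.043]
wrist_force: [9.0, -15.3, 23.6]
width: -0.002
grip_force: 11.9
```

```bash
python3 -c "
from h import *
P=np.load('P.npy');print(togo(P,[-.025,0,.029]))"
```

```text
{'t': 9.4, 'd': array([3.9, 1.7, 0.5]), 'turn': np.float64(0.0), 'tip_z': np.float64(29.4), 'tilt': np.float64(1.57), 'F': array([  9. , -15.3,  23.6]), 'w': -0.002, 'q': array([-0.03,  0.19,  2.11, -0.01,  0.82,  2.27])}
```

The tip force now slides at a constant ratio of about 0.75 and the tag isn't following, so it should be against the stop. I'll lift straight up and check.

Request:
drive_tool:
  increments:
    - {"delta_pos": [0,0,-3],"turn": 0,"jaw": -1}
    - {"delta_pos": [0,0,-5],"turn": 0,"jaw": -1}
    - {"delta_pos": [0,0,-15],"turn": 0,"jaw": -1}
    - {"delta_pos": [0,0,-25],"turn": 0,"jaw": -1}
    - {"delta_pos": [0,0,-25],"turn": 0,"jaw": -1}
    - {"delta_pos": [0,0,-25],"turn": 0,"jaw": -1}
    - {"delta_pos": [0,0,-15],"turn": 0,"jaw": -1}
    - {"delta_pos": [0,0,0],"turn": 0,"jaw": -1}

```text
time: 10.07
tool_pos: [0.5166, 0.0094, 0.3099]
tcp_rot: [-2.932, 1.124, -0.008]
wrist_force: [0.9, -0.2, 0.9]
width: 0.001
grip_force: 0.0
```

```bash
python3 -c "
from h import *
P=np.load('P.npy');print(togo(P,[.057,0,.088]))
c=bot.read_camera('side');im=c['pixels'][180:260,215:295,::-1]
im=cv2.resize(im,None,fx=7,fy=7,interpolation=cv2.INTER_CUBIC)
cv2.imwrite('pics/d.png',im)
for t in (.006,.008,.010):
  print(t,((proj(c,w(P,[[t-.06,-.028,.028],[t-.06,.028,.028],[t+.06,-.028,.028],[t-.014,-.02,.029]]))-[215,180]+.42)*7).round(0).tolist())"
```

```text
{'t': 10.07, 'd': array([-66.5,  -2.7,  48.6]), 'turn': np.float64(-0.001), 'tip_z': np.float64(136.9), 'tilt': np.float64(0.3), 'F': array([ 0.9, -0.2,  0.9]), 'w': 0.001, 'q': array([-0.03,  0.04,  2.04,  0.  ,  1.05,  2.27])}
0.006 [[129.0, 184.0], [258.0, 164.0], [188.0, 394.0], [170.0, 257.0]]
0.008 [[130.0, 187.0], [259.0, 167.0], [190.0, 398.0], [171.0, 260.0]]
0.01 [[131.0, 190.0], [260.0, 171.0], [191.0, 402.0], [172.0, 264.0]]
```

View pics/d.png

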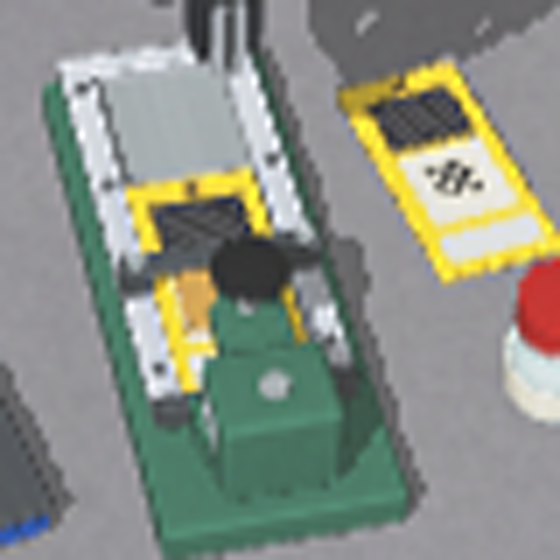

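The tag's rear corner is at (128,188), which matches the home prediction to within about 1 mm. Next I'll move over the knob.

Request:
drive_tool:
  increments:
    - {"delta_pos": [-16,-0.5,0],"turn": 0,"jaw": -1}
    - {"delta_pos": [-17,-0.5,0],"turn": 0,"jaw": -1}
    - {"delta_pos": [-17,-0.5,0],"turn": 0,"jaw": -1}
    - {"delta_pos": [-16,-0.5,0],"turn": 0,"jaw": -1}
    - {"delta_pos": [0,0,10],"turn": 0,"jaw": -1}
    - {"delta_pos": [0,0,10],"turn": 0,"jaw": -1}
    - {"delta_pos": [0,0,0],"turn": 0,"jaw": -1}
    - {"delta_pos": [0,0,0],"turn": 0,"jaw": -1}

```text
time: 10.78
tool_pos: [0.4674, 0.0548, 0.2852]
tcp_rot: [2.932, -1.124, -0.003]
wrist_force: [0.1, 0.4, 0.3]
width: 0.002
grip_force: 0.0
```

```bash
python3 -c "
from h import *
P=np.load('P.npy');print(togo(P,[.057,0,.088]))"
```

```text
{'t': 10.78, 'd': array([ 1.6, -3. , 24.2]), 'turn': np.float64(-0.001), 'tip_z': np.float64(112.2), 'tilt': np.float64(0.14), 'F': array([0.1, 0.4, 0.3]), 'w': 0.002, 'q': array([ 0.06, -0.01,  2.15, -0.  ,  1.01,  2.37])}
```

Request:
drive_tool:
  increments:
    - {"delta_pos": [1.5,-3,5],"turn": 0,"jaw": -1}
    - {"delta_pos": [0,0,7],"turn": 0,"jaw": -1}
    - {"delta_pos": [0,0,7],"turn": 0,"jaw": -1}
    - {"delta_pos": [0,0,3],"turn": 0,"jaw": -1}
    - {"delta_pos": [0,0,3],"turn": 0,"jaw": -1}
    - {"delta_pos": [0,0,3],"turn": 0,"jaw": -1}
    - {"delta_pos": [0,0,0],"turn": 0,"jaw": -1}
    - {"delta_pos": [0,0,0],"turn": 0,"jaw": -1}

```text
time: 11.45
tool_pos: [0.4712, 0.056, 0.2588]
tcp_rot: [-2.933, 1.125, -0.0]
wrist_force: [-1.7, -0.2, 3.0]
width: -0.002
grip_force: 1.6
```

Request:
drive_tool:
  increments:
    - {"delta_pos": [0,0,2],"turn": 0,"jaw": -1}
    - {"delta_pos": [0,0,2],"turn": 0,"jaw": -1}
    - {"delta_pos": [0,0,1],"turn": 0,"jaw": -1}
    - {"delta_pos": [0,0,0],"turn": 0,"jaw": -1}
    - {"delta_pos": [0,0,0],"turn": 0,"jaw": -1}

```text
time: 11.87
tool_pos: [0.4714, 0.0561, 0.2539]
tcp_rot: [-2.933, 1.124, -0.002]
wrist_force: [-0.9, -0.7, 5.0]
width: 0.001
grip_force: 2.7
```

```bash
python3 -c "
from h import *
P=np.load('P.npy');print(togo(P,[.057,0,.079]))"
```

```text
{'t': 11.87, 'd': array([-1. ,  1.2,  1.9]), 'turn': np.float64(-0.002), 'tip_z': np.float64(80.9), 'tilt': np.float64(0.07), 'F': array([-0.9, -0.7,  5. ]), 'w': 0.001, 'q': array([ 0.07,  0.03,  2.17, -0.  ,  0.94,  2.37])}
```

Request:
drive_tool:
  increments:
    - {"delta_pos": [0,0,2],"turn": 0,"jaw": -1}
    - {"delta_pos": [0,0,1],"turn": 0,"jaw": -1}
    - {"delta_pos": [0,0,1],"turn": 0,"jaw": -1}
    - {"delta_pos": [0,0,0],"turn": 0,"jaw": -1}
    - {"delta_pos": [0,0,0],"turn": 0,"jaw": -1}
    - {"delta_pos": [0,0,0],"turn": 0,"jaw": -1}

```text
time: 12.37
tool_pos: [0.4717, 0.0561, 0.2518]
tcp_rot: [-2.933, 1.124, -0.002]
wrist_force: [-6.4, 0.2, 17.4]
width: -0.003
grip_force: 8.9
```

The knob stopped hard at about 79 mm with 17 N, so the pad is on the tag. Now I'll retract.

Request:
drive_tool:
  increments:
    - {"delta_pos": [0,0,-3],"turn": 0,"jaw": -1}
    - {"delta_pos": [0,0,-4],"turn": 0,"jaw": -1}
    - {"delta_pos": [0,0,-6],"turn": 0,"jaw": -1}
    - {"delta_pos": [0,0,-12],"turn": 0,"jaw": -1}
    - {"delta_pos": [0,0,-25],"turn": 0,"jaw": -1}
    - {"delta_pos": [0,0,-30],"turn": 0,"jaw": -1}
    - {"delta_pos": [0,0,-30],"turn": 0,"jaw": -1}
    - {"delta_pos": [0,0,-30],"turn": 0,"jaw": -1}

```text
time: 13.03
tool_pos: [0.4704, 0.056, 0.3899]
tcp_rot: [2.933, -1.124, -0.003]
wrist_force: [0.4, 0.3, -0.0]
width: 0.002
grip_force: 0.0
```

Request:
drive_tool:
  increments:
    - {"delta_pos": [30,0,0],"turn": 0,"jaw": -1}
    - {"delta_pos": [30,0,0],"turn": 0,"jaw": -1}
    - {"delta_pos": [30,0,0],"turn": 0,"jaw": -1}
    - {"delta_pos": [30,0,0],"turn": 0,"jaw": -1}
    - {"delta_pos": [0,0,0],"turn": 0,"jaw": -1}
    - {"delta_pos": [0,0,0],"turn": 0,"jaw": -1}
    - {"delta_pos": [0,0,0],"turn": 0,"jaw": -1}

```text
time: 13.62
tool_pos: [0.5597, -0.0241, 0.3885]
tcp_rot: [2.933, -1.125, -0.004]
wrist_force: [-0.8, 0.6, -0.6]
width: -0.007
grip_force: 0.0
```

```bash
python3 -c "
from h import *
P=np.load('P.npy');print(togo(P,[.057,0,.088]))
c=bot.read_camera('side');im=c['pixels'][180:260,215:295,::-1]
cv2.imwrite('pics/e.png',cv2.resize(im,None,fx=7,fy=7,interpolation=cv2.INTER_CUBIC))"
```

```text
{'t': 13.62, 'd': array([-119.4,    0.2,  127.7]), 'turn': np.float64(-0.002), 'tip_z': np.float64(215.5), 'tilt': np.float64(0.14), 'F': array([-0.8,  0.6, -0.6]), 'w': -0.007, 'q': array([-0.09,  0.06,  1.87,  0.  ,  1.21,  2.22])}
```

View pics/e.png

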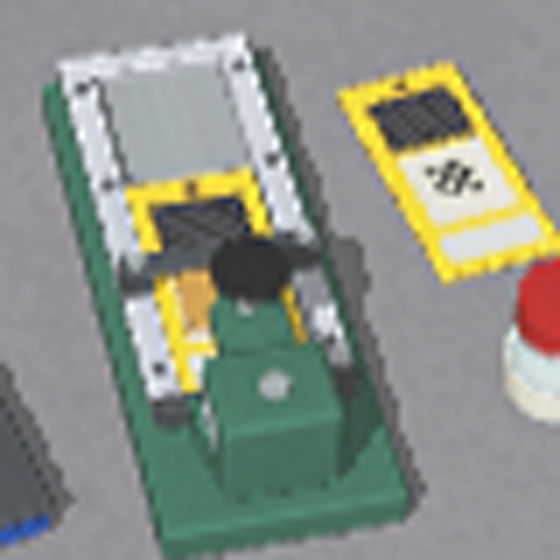

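The tag's rear edge is still at (128,188), the knob is back up at (252,268), and the spare tag and jar haven't moved. Handing in.

```bash
python3 -c "
from workcell import bot
print(bot.finish_job())"
```

```text
the job is handed in; nothing more can be done
None
```

The tag was slid home and stamped, the stamp sprang back up, the arm is clear, and the job is handed in at about 14 s; no verdict was returned, so "home" rests on the stop forces and a camera match good to 1–2 mm.

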